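# Turn the carved block and hold the telescoping camera up

### The arm

A 7-joint arm with a two-finger parallel gripper is mounted at the origin on the work surface. World frame = base frame: x ahead of the robot, y to its left, z up, the work surface at z = 0. Lengths are in mm, angles in rad, forces in N, time in s.
With the tool pointing down it reaches from about 425 to 1025 mm from the base axis. Payload 9.4 kg.
Tool frame: the origin (TCP) lies midway between the tips of the shut fingers; the grasp point (between the pads) lies 19 mm behind it; z points along the fingers, y is the line along which they close (so a half turn about z gives the same grasp; the last joint's range is limited). The gripper opens to 85 mm and grips with 20 to 120 N. Pads are 22 mm wide; open, the fingers measure 114 mm over their backs; the gripper's body (76 mm by 85 mm) begins 54 mm behind the grasp point. The pads swing forward as they close: fully open they stand 13 mm farther back than shut.
Start: joints at [-1.301, 0.599, -0.003, 1.599, 0.002, 0.943, -0.08], TCP at [246.425, 681.835, 207.175] pointing down, gripper open.
Joint ranges: [-2.57, 2.57], [-0.35, 1.97], [-1.29, 1.29], [0.11, 2.56], [-1.05, 4.19], [0.11, 1.86], [-2.63, 2.63]. Speed limits (rad/s): [2.22, 2.22, 3.01, 3.01, 3.14, 3.14, 3.14].

### API

Orientations are given as a unit quaternion [x, y, z, w].
In Python, from rig import bot gives the robot as it stands.
- The arm moves only by the tool step_arm, never from a script. Its argument "steps" is a list that holds one entry, the list of rows, each a list of 7 numbers: the turn, a rotation vector about the world's x, y, z each as a share of 90 degrees, from -1 to 1, then the shift along the world's x, y, z each as a share of 0.15 m, from -1 to 1, then the opening, from 0 (shut) to 1 (fully open). A call has 1 to 12 rows; each row is the pose to reach, as a shift and turn from the pose commanded when the call began; what a row does not reach only later rows make up. A row lasts 1/8 s, in which the tool goes at most 62.5 mm and 10.7 degrees, less where a joint would pass 70% of its speed; a pose out of reach is approached as far as the arm can. A call with a number of a shift or a turn outside -1 to 1 is refused whole. A call with a gripper value outside its range is refused whole. The fingers move at their own pace and stop on an object; "grip_force" is the grip in N (left out, the last holds). Time passes only in rows, so rows that repeat a pose let the fingers close. It gives the time, the measured TCP pose, the force, the opening and the grip force at its end, in the units of the state.
- bot.sense(): the state, without advancing time (a new reading comes with each control period).
- bot.read_camera(name): name is "scene" or "top" or "wrist"; returns (picture, depth): 384x512x3 uint8, red, green, blue; 384x512 float32, mm along the optical axis (not along the pixel's ray), 0 where there is no reading.
- bot.camera_info(name): a dict with "K" (3x3 intrinsics, pixels), "k1" (the pictures are not rectified: a ray, as slopes to the right and down, at radius r is drawn at 1 + k1 r^2 times it, then the intrinsics apply), "rvec" (rotation vector, rad) and "tvec" (3), from world to camera coordinates, as OpenCV has them. Camera axes: x right, y down, z forward; pixel columns grow to the right and rows downward; lengths in mm; the calibration is good to about 2 mm. A picture is of the moment at which its call begins: read the wrist's pose just before it. camera_info takes no time and is no camera call; for the wrist camera it gives the pose at the moment of the call.
- bot.close_job(): hands the job in; it is judged then, once.
The state is a dict: "time": time; "joint_pos": joint angles; "qd": joint speeds; "tau": joint torques, N m; "position": TCP position; "eef_rot": TCP orientation; "force": force on the tool from outside, world axes, zero at the start; "wrist_torque": the same for the moment, N m; "width": finger opening in mm; "grasp_force": force on a finger pad.
Only numpy, scipy, OpenCV 4.12 (cv2) and the standard library are available. Lean on these libraries where they do the work, as an engineer would, in place of code of your own. Each camera call takes 0.05 s, during which the arm holds its last target. There are 200 camera calls.

### The job

Get the inlaid wooden block ready for its photograph: slide the holder's jaw back, turn the upright block a quarter turn so that the two inlaid faces hidden against the jaws come to show at the open sides, stand it fully down between the jaws again and slide the jaw back up snug against it. Then squeeze in the button on the camera mast's grip head, pull the mast straight up past its first stop to the second, topmost stop, and finish while still holding it up there, for it sinks back if let go. Leave the other things on the desk where they are.

Things in the scene. Friction and masses are not known exactly. Their poses are not given: they have to be found in the camera images.
- holder: Slide-jaw block holder, fixed. Origin: desk top, under the centre of the block's seat; x from the moving to the fixed jaw (away from the robot), z up. Wooden board x -125 to +45 mm, 90 wide, its top (the block stands on it) 12 above the desk. Fixed steel jaw: face at x = +20, 18 thick, 70 wide, top 42 above the desk; the moving jaw, same size, faces it from the -x side.
- jaw (a joint): Slide of the moving jaw along the holder's x, in m. 0: its face is 40 mm from the fixed jaw's, just touching the 40 mm square block either way round (start); grows as the jaw is slid back (to the holder's -x), at most 0.025. It stays where it is left; sliding it takes about 2 N, a push of 8 N sets it snug.
- jaw_knob (a point): Top centre of the upright round wooden knob that slides the moving jaw: 16 mm diameter, 36 tall; this point is 64 above the desk and 45 behind the jaw's face. The knob stands on the jaw's carriage (top 28 above the desk, 56 wide in y). Moves with the jaw; axes as the holder's.
- block_center (a point): Centre (half-way up) of the loose wooden block, 40 x 40 mm, 70 tall, about 0.09 kg, upright in the holder: this point 47, its top 82 above the desk, 40 above the jaws. Its +x and -x faces carry a dark inlaid figure and lie against the jaws at the start; the +y and -y faces are plain. z up.
- stand: Camera stand, fixed. Origin: desk top under the mast's axis; z up. Steel foot 130 x 130 x 14 mm; square black sleeve 42 wide with a 48 wide aluminium collar, top 130 above the desk. The mast slides straight up out of it. The camera looks along the stand's +y (towards the holder); the button faces its -x (towards the robot).
- mast (a joint): Extension of the mast in m: 0 down (start), first stop 0.050, second (top, end) stop 0.100. With the button out a spring pin locks it at 0 and catches at the first stop; with the button squeezed in it slides past the first stop too (lifting takes about 6 N). No catch at the second stop: let go, it sinks back by its weight (0.45 kg).
- mast_grip (a point): Centre of the grip head on the mast: black, 28 mm in x, 26 in y, 48 tall; 179 above the desk with the mast down, rising with it. Axes as the stand's. The steel button plate (20 in y, 36 tall, centred) stands out 6 on its -x face: over head and button 34 in x, 29 with the button in. The -x and +x sides are clear. The camera is on the +y side, 48 to 102 away, top 23 above this point; bracket 26 below.
- button (a joint): Travel of the button in m: 0 out, 0.005 fully in (along the stand's +x, into the head; the mast is free from about 0.004). Spring: 1 N to start, 3 N fully in; a pinch of 20 to 30 N across the head's x squeezes it in and holds the mast.
- tortoise_mid (a point): Bystander, to be left alone: blue glazed tortoise figure, 46 across, 32 high (mm), loose on the desk. This point is at its centre, half-way up.
- bear_mid (a point): Bystander, to be left alone: reddish clay bear figure, 58 long, 50 high (mm), loose on the desk. This point is at its centre, half-way up.
- ox_mid (a point): Bystander, to be left alone: grey ox figure, 60 long, 46 high (mm), loose on the desk. This point is at its centre, half-way up.
- ink_mid (a point): Bystander, to be left alone: amber bottle with white cap, 36 diameter, 78 high (mm), loose on the desk. This point is at its centre, half-way up.
- pot_mid (a point): Bystander, to be left alone: clear glass jar, 52 diameter, 60 high (mm), loose on the desk. This point is at its centre, half-way up.
- mug_mid (a point): Bystander, to be left alone: white mug, 80 diameter, 88 high, handle at its +y side (mm), loose on the desk. This point is at its centre, half-way up.
- eraser_mid (a point): Bystander, to be left alone: white eraser lying flat, 50 x 22 x 13 (mm), loose on the desk. This point is at its centre, half-way up.
Things that resemble listed ones, but are neither listed nor needed, are in the scene too. Leave any green or red look-alike of the part that bears block_center alone.

How it is judged (in metres and radians):
On the way, in this order (a step that is already met when the one before it is completed fails the run):
1. the jaw is slid back from the block (value of joint jaw above 0.005 m), for 0.1 s.
2. the block stands turned by a quarter turn in the seat, the jaw still back (z of block_center in the frame of holder between 0.044 and 0.051 m and y of block_center in the frame of holder between -0.015 and 0.015 m and x of block_center in the frame of holder between -0.026 and 0.006 m and angle between the x axis of block_center and the y axis of holder, either way round below 0.25 rad and angle between block_center's own z axis and vertical below 0.08 rad and value of joint jaw above 0.003 m), for 0.1 s.
3. the jaw is snug against the turned block (z of block_center in the frame of holder between 0.044 and 0.051 m and y of block_center in the frame of holder between -0.015 and 0.015 m and x of block_center in the frame of holder between -0.006 and 0.006 m and angle between the x axis of block_center and the y axis of holder, either way round below 0.12 rad and angle between block_center's own z axis and vertical below 0.08 rad and value of joint jaw between -0.004 and 0.003 m), for 0.2 s.
4. the button is squeezed in while the mast is still below its first stop (value of joint button above 0.0035 m and value of joint mast below 0.045 m), for 0.05 s.
At the end, for the whole second after the job is handed in: The block stands upright on the holder's board (within 4 mm in height), within 15 mm of the seat centre across the jaws, turned a quarter turn within 0.12 rad, untouched and at rest; the jaw is within 3 mm of touching it; the mast is within 5 mm of its second stop, still, and held by the gripper (all of step 3 and value of joint mast above 0.095 m and velocity of joint mast between -0.02 and 0.02 m/s and contact force between the fingers and stand above 1 N and linear speed of block below 0.02 m/s and contact force between each of the arm, the fingers and block below 0.1 N); the arm keeps its last pose, push and grip.
It fails at once if one of the other things on the desk is shoved or knocked over (distance of any of tortoise_mid, bear_mid, ox_mid, ink_mid, pot_mid, mug_mid, eraser_mid from where it was at the start of the episode above 0.03 m).
It also fails if it takes over 72 s, if anything falls off the work surface, if the arm or the gripper's body presses on something with over 40 N, if the wrist force passes 120 N, or if a joint passes its speed limit or range.

## Working session

There is one attempt and no reset: what is moved stays moved. The work goes in short steps, Python scripts to look and compute and a tool call to move; the robot and the scene stay as the last step left them, time stands still between calls to the robot, and variables do not carry over. Pictures are saved under pics/ and viewed, at most 10 in all, crops included, and the job is handed in when it is done.

Besides the shell and the picture viewer there is one more tool, called as name(argument=value, ...), one argument or row to a line, values as JSON. step_arm: Moves the arm, as the interface text tells. Shift numbers are shares of 0.15 m and turn numbers shares of 90 degrees, none past 1 either way. Its arguments: {"type":"object","properties":{"steps":{"type":"array","items":{"type":"array","items":{"type":"array","items":{"type":"number"}}}},"grip_force":{"type":"number"}},"required":["steps"]}

```bash
mkdir -p pics; ls; cat > h.py <<'E'
import numpy as np, cv2
from rig import bot
def shot(n):
    ci=bot.camera_info(n); im,d=bot.read_camera(n); return im,d,ci
def world(d,ci):
    K=np.array(ci["K"],float); k1=float(ci["k1"])
    h,w=d.shape; u,v=np.meshgrid(np.arange(w),np.arange(h))
    p=np.stack([u.ravel(),v.ravel()],1).astype(np.float64)[:,None]
    xy=cv2.undistortPoints(p,K,np.array([k1,0,0,0,0.]))[:,0].reshape(h,w,2)
    P=np.dstack([xy*d[...,None],d])
    R=cv2.Rodrigues(np.array(ci["rvec"],float))[0]
    W=(P-np.array(ci["tvec"],float).ravel())@R
    W[d<=0]=np.nan
    return W
def save(n,im): cv2.imwrite("pics/"+n,im[...,::-1])
E
python3 - <<'E'
from h import *
for n in("scene","top"):
    im,d,ci=shot(n); save(n+"0.png",im); np.savez(n+"0.npz",im=im,W=world(d,ci))
    R=cv2.Rodrigues(np.array(ci["rvec"],float))[0]; print(n,-R.T@np.array(ci["tvec"]).ravel(),R[2])
s=bot.sense(); print(s)
E
```

```text
pics
scene [1447.91373442 -103.09982158  922.52364147] [-0.733192    0.09612144 -0.673194  ]
top [ 317.22565637   14.94381325 1730.06549348] [ 0.17106022 -0.0151995  -0.98514333]
{'time': 0.1, 'joint_pos': array([-1.30067549,  0.60003292, -0.00251259,  1.60005393,  0.00181044,
        0.94290928, -0.07982192]), 'qd': array([ 0.00038072, -0.00290906,  0.00061734, -0.00115187, -0.00041829,
       -0.00050644,  0.0001416 ]), 'tau': array([ 5.98341285e-03, -7.77993894e+01,  1.57041594e+00, -2.58626282e+01,
        1.27146565e-02,  5.59436856e-03, -5.07112441e-05]), 'position': array([246.31521544, 681.3878752 , 206.41115831]), 'eef_rot': array([ 1.72534052e-01,  9.85003304e-01, -6.99665993e-04, -4.31371634e-05]), 'force': array([-0.75859455, -0.31677492, -0.54370093]), 'wrist_torque': array([-0.00673105,  0.07256983,  0.01644535]), 'grasp_force': 0.0, 'width': 85.38783137504394}
```

View pics/scene0.png

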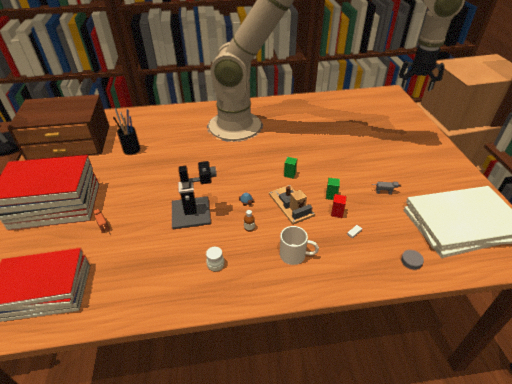

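View pics/top0.png

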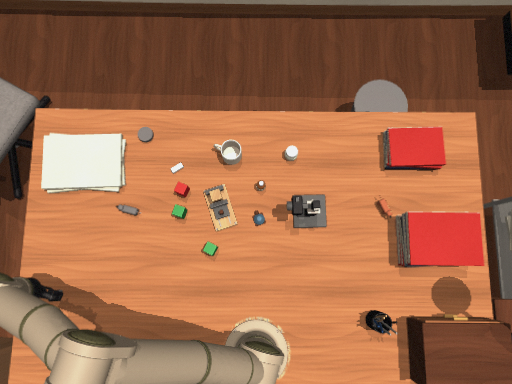

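The scene shows the holder with the plain block at scene px (298,200) / top px (217,192). Three cubes could be mistaken for it: green at scene (290,167) / top (210,249), green at scene (333,188) / top (179,212) and red at scene (339,206) / top (182,189). I choose the natural-wood block between the steel jaws. The stand is at top (309,211), scene (190,200). I'll check this in one close crop and measure.

```bash
python3 - <<'E'
from h import *
t=np.load("top0.npz"); s=np.load("scene0.npz")
a=cv2.resize(t["im"][175:240,190:345],None,fx=5,fy=5,interpolation=cv2.INTER_CUBIC)
b=cv2.resize(s["im"][150:240,165:320],None,fx=5,fy=5,interpolation=cv2.INTER_CUBIC)[:270*1+180]
save("crop.png",cv2.resize(np.vstack([a[:,:775],b]),None,fx=.76,fy=.76))
W=t["W"]; np.set_printoptions(suppress=True,precision=0)
for nm,(r0,r1,c0,c1) in dict(hold=(180,234,198,242),stand=(190,230,284,330)).items():
    P=W[r0:r1,c0:c1]; print(nm); 
    z=P[...,2]; print(np.round(z[::2,::2]).astype(int))
E
```

```text
hold
[[                  -5                    1                    2
                     0                   -1                    1
                     2                   -2                   -4
                     0                   -2                   -3
                     4                    6                   -1
                    -3                    6                    4
                     9                    3                   -1
                     6]
 [                  10                    1                    1
                     6                   -5                   -4
                     5                   -6                   -2
                    -3                    5                    3
                     1                    8                   -1
                     0                    8                    1
                    -3                   -5                    5
                    -1]
 [                   1                   -4                    5
                     2                    8                   -1
       
[... 21205 characters left out ...]
      15                   14
                    10                   19                   16
                    -2                    7]
 [                   3                    0                   -4
                     1                    8                   11
                    -2                   -5                   -3
                    -5                    3                    0
                     1                    4                   -2
                     0                    4                    1
                    -3                    2                   -1
                     3                   -1]]<stdin>:9: RuntimeWarning: invalid value encountered in cast
```

View pics/crop.png

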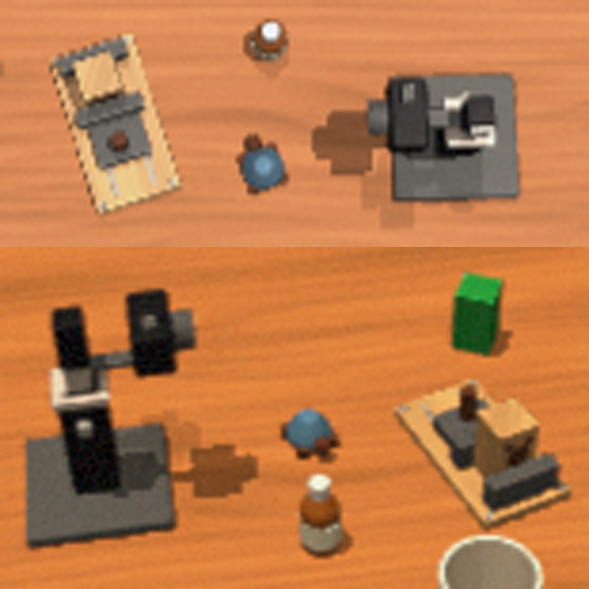

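The crop confirms the choice: natural-wood block with dark inlay between the steel jaws, knob behind it, and the stand's camera facing the holder. Next I compute coarse poses.

```bash
python3 - <<'E'
from h import *
np.set_printoptions(suppress=True,precision=2)
W=np.load("top0.npz")["W"]
def rect(m,P):
    m=cv2.morphologyEx(m.astype(np.uint8),cv2.MORPH_OPEN,np.ones((3,3)))
    n,l,st,_=cv2.connectedComponentsWithStats(m); k=1+np.argmax(st[1:,4]); q=P[l==k]
    return cv2.minAreaRect(q[:,:2].astype(np.float32)),len(q),np.median(q,0)
def med(P): return cv2.medianBlur(np.nan_to_num(P[...,2]).astype(np.float32),5)
P=W[178:236,196:244]; z=med(P)
print("board",rect(z>8,P)); print("block",rect(z>68,P)); 
k=(z>50)&(np.arange(58)[:,None]>30); print("knob",np.median(P[k],0),k.sum())
P=W[185:232,280:330]; z=med(P)
print("foot",rect((z>8),P)); print("head",rect((z>175)&(np.arange(50)[None]>26),P)); print("coll",rect((z>120)&(z<145),P));print("cam",rect((z>175)&(np.arange(50)[None]<22),P))
foot=P[(z>8)&(z<25)][:,:2]; print(np.percentile(foot,[1,99],axis=0))
for n,(u,v) in dict(tort=(259,218),ink=(261,185),mug=(230,152),g2=(210,249),g1=(179,212),red=(182,189),pot=(291,153)).items(): print(n,W[v,u])
E
```

```text
board (((546.5845947265625, 141.91229248046875), (176.61416625976562, 84.50700378417969), 21.03165626525879), 972, array([nan, nan, nan]))
block (((583.4984130859375, 154.96495056152344), (42.20092010498047, 38.58897399902344), 8.491911888122559), 105, array([584.31, 154.83,  82.69]))
knob [523.55 134.42  60.47] 6
foot (((532.7763671875, -193.30398559570312), (129.58456420898438, 167.41297912597656), 3.6526551246643066), 1133, array([nan, nan, nan]))
head (((530.7987060546875, -209.5834197998047), (34.17924118041992, 24.03327178955078), 0.8241671323776245), 73, array([ 529.45, -208.47,  202.77]))
coll (((520.6864013671875, -197.22842407226562), (19.27588653564453, 15.019572257995605), 89.81963348388672), 25, array([ 519.91, -195.34,  131.88]))
cam (((537.6655883789062, -134.28846740722656), (49.5882568359375, 77.27581787109375), 89.3173599243164), 225, array([ 529.98, -138.33,  197.28]))
[[nan nan]
 [nan nan]]
tort [500.55 -13.38  32.66]
ink [622.92 -19.74  76.22]
mug [769.17 104.44  11.6 ]
g2 [378.78 169.73  74.5 ]
g1 [517.52 290.82  69.82]
red [605.94 282.39  71.05]
pot [ 753.63 -137.04   63.56]
```

step_arm(
  steps=[
    [[0,0,0.11,0.5,-0.9,0.4,1],[0,0,0.11,0.5,-0.9,0.4,1],[0,0,0.11,0.5,-0.9,0.4,1],[0,0,0.11,0.5,-0.9,0.4,1]],
  ],
)

```text
time: 0.6
position: [324.3, 544.2, 268.6]
eef_rot: [0.089, 0.996, 0.0, 0.001]
force: [0.2, 0.3, 0.2]
width: 85.6
grasp_force: 0.0
```

step_arm(
  steps=[
    [[0,0,0.11,0.5,-0.9,0.2,1],[0,0,0.11,0.5,-0.9,0.2,1],[0,0,0.11,0.5,-0.9,0.2,1],[0,0,0.11,0.5,-0.9,0.2,1]],
  ],
)

```text
time: 1.1
position: [397.7, 410.2, 297.3]
eef_rot: [0.002, 1.0, -0.0, 0.0]
force: [0.1, 0.6, 1.2]
width: 85.6
grasp_force: 0.0
```

step_arm(
  steps=[
    [[0,0,0.12,0.5,-0.9,0,1],[0,0,0.12,0.5,-0.9,0,1],[0,0,0.12,0.5,-0.9,0,1],[0,0,0.12,0.5,-0.9,0,1]],
  ],
)

```text
time: 1.6
position: [472.1, 276.1, 296.6]
eef_rot: [-0.092, 0.996, -0.0, -0.0]
force: [-0.3, 0.5, 0.3]
width: 85.5
grasp_force: 0.0
```

step_arm(
  steps=[
    [[0,0,0.12,0.4,-0.9,0,1],[0,0,0.12,0.4,-0.9,0,1],[0,0,0.12,0.4,-0.9,0,1],[0,0,0.12,0.4,-0.9,0,1],[0,0,0.12,0.4,-0.9,0,1]],
  ],
)

```text
time: 2.22
position: [530.8, 144.6, 296.8]
eef_rot: [-0.188, 0.982, 0.001, -0.0]
force: [0.6, -0.5, -0.5]
width: 85.5
grasp_force: 0.0
```

```bash
python3 - <<'E'
from h import *
s=bot.sense(); print(s["time"],s["position"],s["eef_rot"],s["joint_pos"],s["force"])
im,d,ci=shot("wrist"); save("w1.png",im); np.savez("w1.npz",im=im,W=world(d,ci))
R=cv2.Rodrigues(np.array(ci["rvec"],float))[0]; print(-R.T@np.array(ci["tvec"]).ravel(),R[2],(d>0).mean())
E
```

```text
2.225 [530.79187068 144.60071416 296.76136132] [-1.88304762e-01  9.82110444e-01  5.39652500e-04 -3.17370897e-04] [-0.32529162  0.29362917 -0.05623579  1.89190436  0.01845827  0.95699724
  1.55990369] [ 0.64097982 -0.51566197 -0.51549811]
[467.18986621 120.02683931 462.48625704] [ 0.25375396  0.1018467  -0.96189198] 0.9962310791015625
```

View pics/w1.png

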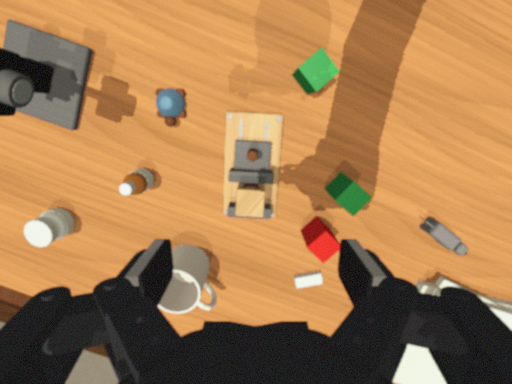

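The wrist view shows the holder at px (253,165), nearly aligned with the tool: knob at (252,155), block at (253,200). Red and green look-alikes are at the right, tortoise and ink at the left. Measuring from this view.

```bash
python3 - <<'E'
from h import *
np.set_printoptions(suppress=True,precision=2)
f=np.load("w1.npz"); im=f["im"]; W=np.nan_to_num(f["W"])
r0,r1,c0,c1=100,228,212,296
P=W[r0:r1,c0:c1]; I=im[r0:r1,c0:c1]; z=cv2.medianBlur(P[...,2].astype(np.float32),5)
def rect(m,nm):
    m=cv2.morphologyEx(m.astype(np.uint8),cv2.MORPH_OPEN,np.ones((3,3)))
    n,l,st,_=cv2.connectedComponentsWithStats(m); k=1+np.argmax(st[1:,4]); q=P[l==k]
    print(nm,cv2.minAreaRect(q[:,:2].astype(np.float32)),len(q),np.median(q,0))
rect((z>7),"board"); rect(z>74,"block")
rr,cc=np.mgrid[r0:r1,c0:c1]
k=(z>55)&(rr<165); print("knob",P[k].mean(0),k.sum(), P[k][:,2].max())
j=(z>36)&(z<48); rect(j&(rr<190),"mjaw"); rect(j&(rr>190),"fjaw")
# board edges left/right in image: bright board vs desk at z~12
m=((z>7)&(z<18))
for nm,sel in (("board",m),):
    q=P[sel][:,:2]
    ax=np.deg2rad(21.5); R=np.array([[np.cos(ax),np.sin(ax)],[-np.sin(ax),np.cos(ax)]])
    h=(q-[584,156])@R.T; print(np.percentile(h,[0.5,2,98,99.5],axis=0))
E
```

```text
board ((321.2945556640625, 70.50348663330078), (654.1373901367188, 90.2540283203125), 18.48954200744629) 5791 [538.5  142.9   12.75]
block ((304.33441162109375, 72.70635223388672), (624.5042724609375, 40.21168518066406), 17.120454788208008) 764 [582.21 158.26  80.76]
knob [521.5  137.38  62.56] 92 64.75930715088926
mjaw ((292.0779724121094, 61.23272705078125), (592.9465942382812, 68.1931381225586), 18.400911331176758) 559 [556.36 149.22  40.74]
fjaw ((313.1044006347656, 75.30696105957031), (643.9006958007812, 14.627045631408691), 12.222417831420898) 85 [618.88 141.05  40.74]
[[-126.24  -42.16]
 [-123.32  -40.46]
 [  32.27   50.14]
 [  41.28   53.32]]
```

```bash
cat > hold.py <<'E'
from h import *
def fit(f,box,verbose=1):
    r0,r1,c0,c1=box; P=f["W"][r0:r1,c0:c1]; z=cv2.medianBlur(np.nan_to_num(P[...,2]).astype(np.float32),5)
    rr=np.mgrid[r0:r1,c0:c1][0]; ok=np.isfinite(P[...,0])
    def rect(m,nm):
        m=cv2.morphologyEx(m.astype(np.uint8),cv2.MORPH_OPEN,np.ones((3,3)))
        n,l,st,_=cv2.connectedComponentsWithStats(m); k=1+np.argmax(st[1:,4]); q=P[(l==k)&ok]
        (c,s,a)=cv2.minAreaRect(q[:,:2].astype(np.float32)); print(nm,np.round(c,1),np.round(s,1),round(a,1),len(q),np.round(np.median(q,0),1))
    return P,z,rr,rect
E
python3 - <<'E'
from hold import *
P,z,rr,rect=fit(np.load("w1.npz"),(100,228,212,296))
rect(z>7,"board"); rect(z>74,"block"); rect((z>36)&(z<48)&(rr<190),"mjaw"); rect((z>18),"upper"); rect((z>7)&(z<18)&(rr<170),"boardrear")
k=(z>55)&(rr<165); print("knob",np.nanmean(P[k],0))
E
```

```text
board [548.2 146.4] [175.6  90.3] 18.5 5764 [538.7 143.1  12.8]
block [583.6 158.6] [40.4 40. ] 18.4 762 [582.3 158.3  80.8]
mjaw [560.4 150.5] [27.1 68.2] 18.7 556 [556.4 149.4  40.7]
upper [562.6 151.5] [121.9  69.1] 18.8 2821 [557.7 149.5  40.7]
boardrear [508.5 133.1] [91.9 90.2] 18.6 2166 [492.4 124.9  10.9]
knob [521.50424788 137.38135249  62.55811526]
```

step_arm(
  steps=[
    [[0,0,-0.036,-0.06,-0.045,-0.98,1],[0,0,-0.036,-0.06,-0.045,-0.98,1],[0,0,-0.036,-0.06,-0.045,-0.98,1],[0,0,-0.036,-0.06,-0.045,-0.98,1],[0,0,-0.036,-0.06,-0.045,-0.98,0.6]],
  ],
)

```text
time: 2.9
position: [523.0, 136.5, 151.2]
eef_rot: [-0.16, 0.987, 0.0, 0.001]
force: [-0.2, 0.4, 0.1]
width: 70.2
grasp_force: 0.0
```

```bash
python3 - <<'E'
from hold import *
s=bot.sense(); print(s["time"],s["position"],s["eef_rot"])
im,d,ci=shot("wrist"); save("w2.png",im); np.savez("w2.npz",im=im,W=world(d,ci))
W=world(d,ci); z=W[...,2]
for lo,hi,n in((70,90,"block"),(55,70,"knob"),(36,48,"jaw")):
    m=(z>lo)&(z<hi)&(np.hypot(W[...,0]-555,W[...,1]-148)<60)
    q=W[m]; 
    if len(q)>20:
        c,sz,a=cv2.minAreaRect(q[:,:2].astype(np.float32)); print(n,np.round(c,1),np.round(sz,1),round(a,1),len(q),np.round(q.mean(0),1))
E
```

```text
2.9 [522.97256133 136.46892721 151.18020747] [-1.59679610e-01  9.87168558e-01  3.21351315e-04  7.46026309e-04]
block [583.7 158.6] [41.1 40.1] 18.6 1815 [581.4 157.8  80.2]
knob [540.6 143.1] [53.9 39.7] 20.2 478 [544.2 145.1  62.5]
jaw [560.4 150.6] [96.3 69.8] 19.0 1329 [557.6 149.2  40.8]
```

step_arm(
  steps=[
    [[0,0,0,-0.007,0.008,-0.4,0.6],[0,0,0,-0.007,0.008,-0.78,0.6],[0,0,0,-0.007,0.008,-0.78,0.6],[0,0,0,-0.007,0.008,-0.78,0.6],[0,0,0,-0.007,0.008,-0.78,0],[0,0,0,-0.007,0.008,-0.78,0],[0,0,0,-0.007,0.008,-0.78,0],[0,0,0,-0.007,0.008,-0.78,0],[0,0,0,-0.007,0.008,-0.78,0]],
  ],
  grip_force=25,
)

```text
time: 4.08
position: [522.5, 136.4, 35.0]
eef_rot: [-0.159, 0.987, 0.0, 0.002]
force: [-1.2, -1.6, 12.4]
width: 13.9
grasp_force: 24.3
```

step_arm(
  steps=[
    [[0,0,0,0,0,0.02,0],[0,0,0,-0.04,-0.013,0.02,0],[0,0,0,-0.08,-0.027,0.02,0],[0,0,0,-0.12,-0.04,0.02,0],[0,0,0,-0.145,-0.048,0.02,0],[0,0,0,-0.145,-0.048,0.02,0],[0,0,0,-0.145,-0.048,0.02,0]],
  ],
)

```text
time: 4.95
position: [498.8, 128.5, 35.9]
eef_rot: [-0.159, 0.987, -0.0, -0.001]
force: [0.1, -3.6, -20.6]
width: 13.6
grasp_force: 25.7
```

step_arm(
  steps=[
    [[0,0,0,0,0,-0.01,0.6],[0,0,0,0,0,-0.01,0.6],[0,0,0,0,0,0.4,0.8],[0,0,0,0,0,0.76,0.8],[0,0,0,0.2,0.07,0.76,0.8],[0,0,0,0.566,0.2,0.76,0.8],[0,0,0,0.566,0.2,0.76,0.8],[0,0,0,0.566,0.2,0.76,0.8]],
  ],
)

```text
time: 5.95
position: [584.2, 159.3, 150.5]
eef_rot: [-0.159, 0.987, 0.0, 0.0]
force: [-0.7, -0.0, 0.6]
width: 68.2
grasp_force: 0.0
```

```bash
cat > look.py <<'E'
from hold import *
import sys
s=bot.sense(); print(s["time"],s["position"],s["eef_rot"],s["joint_pos"][6])
im,d,ci=shot("wrist"); save(sys.argv[1]+".png",im); W=world(d,ci)
c,sn=np.cos(np.deg2rad(18.5)),np.sin(np.deg2rad(18.5))
H=(W[...,:2]-[583.7,158.6])@np.array([[c,-sn],[sn,c]]); z=W[...,2]
def rep(n,m):
    q=H[m]
    if len(q)>20:
        k=cv2.minAreaRect(q.astype(np.float32)); print(n,np.round(k[0],1),np.round(k[1],1),round(k[2],1),len(q),np.round(W[m].mean(0),1))
a=(abs(H[...,1])<45)&(H[...,0]>-130)&(H[...,0]<50)
rep("block",a&(z>72)&(z<95)&(H[...,0]>-45)&(abs(H[...,1])<28)); rep("knob",a&(z>52)&(z<70)&(H[...,0]<-50)); rep("mjaw",a&(z>36)&(z<48)&(H[...,0]<-15))
E
python3 look.py w3
```

```text
5.95 [584.15485718 159.29849474 150.46099785] [-1.59145725e-01  9.87255097e-01  1.03561783e-04  4.44026859e-05] 1.497939745895717
block [0. 0.] [40.1 40.2] 90.0 2066 [582.4 158.2  80.7]
knob [-89.4  -0.6] [15.4 14.5] 0.0 288 [499.2 129.8  62.7]
mjaw [-48.   1.] [67.  68.6] 39.2 1510 [534.2 141.2  40.8]
```

step_arm(
  steps=[
    [[0,0,0,-0.003,-0.004,-0.4,0.8],[0,0,0,-0.003,-0.004,-0.68,0.8],[0,0,0,-0.003,-0.004,-0.68,0.8],[0,0,0,-0.003,-0.004,-0.68,0],[0,0,0,-0.003,-0.004,-0.68,0],[0,0,0,-0.003,-0.004,-0.68,0],[0,0,0,-0.003,-0.004,-0.68,0],[0,0,0,-0.003,-0.004,-0.68,0]],
  ],
  grip_force=30,
)

```text
time: 7.0
position: [585.1, 158.6, 50.4]
eef_rot: [-0.159, 0.987, 0.0, 0.002]
force: [-1.1, -0.6, 7.7]
width: 38.8
grasp_force: 30.4
```

step_arm(
  steps=[
    [[0,0,0,0,0,0.15,0],[0,0,0,0,0,0.35,0],[0,0,0,0,0,0.35,0],[0,0,-0.11,-0.02,-0.007,0.35,0],[0,0,-0.22,-0.02,-0.007,0.35,0],[0,0,-0.33,-0.02,-0.007,0.35,0],[0,0,-0.44,-0.02,-0.007,0.35,0],[0,0,-0.55,-0.02,-0.007,0.35,0],[0,0,-0.66,-0.02,-0.007,0.35,0],[0,0,-0.77,-0.02,-0.007,0.35,0],[0,0,-0.88,-0.02,-0.007,0.35,0],[0,0,-1,-0.02,-0.007,0.35,0]],
  ],
)

```text
time: 8.5
position: [580.8, 157.4, 100.5]
eef_rot: [0.588, 0.809, -0.0, 0.0]
force: [0.3, 0.5, -0.5]
width: 38.8
grasp_force: 31.0
```

step_arm(
  steps=[
    [[0,0,0,0,0,0,0],[0,0,0,0,0,0,0]],
  ],
)

```text
time: 8.75
position: [580.9, 157.5, 100.5]
eef_rot: [0.584, 0.812, -0.0, 0.0]
force: [0.1, 0.9, -1.4]
width: 38.9
grasp_force: 31.0
```

```bash
python3 look.py w4; python3 -c "
from rig import bot
s=bot.sense();print(s['width'],s['grasp_force'],s['force'])"
```

```text
8.75 [580.90498981 157.50397362 100.54454209] [ 5.83600729e-01  8.12040745e-01 -1.32218191e-04  1.05214056e-05] 0.3870133666276652
block [-2.4 22.9] [39.2  1.2] 0.3 501 [574.2 179.6  84.2]
knob [-89.   -0.3] [15.3 14.7] 81.9 399 [500.1 131.3  61.2]
mjaw [-54.4   0.7] [55.6 61. ] 38.3 1825 [530.8 143.3  40.9]
38.85074508765986 31.022000312805176 [ 0.09395676 -0.23407202 -0.99135067]
```

step_arm(
  steps=[
    [[0,0,0,0,0,-0.2,0],[0,0,0,0,0,-0.3,0],[0,0,0,0,0,-0.32,0],[0,0,0,0,0,-0.335,0],[0,0,0,0,0,-0.34,0],[0,0,0,0,0,-0.34,0]],
  ],
)

```text
time: 9.55
position: [581.4, 157.4, 50.4]
eef_rot: [0.585, 0.811, 0.0, 0.0]
force: [-1.4, -1.5, 3.8]
width: 38.8
grasp_force: 31.5
```

step_arm(
  steps=[
    [[0,0,0,0,0,0,0.7],[0,0,0,0,0,0,0.7],[0,0,0,0,0,0,0.7],[0,0,0,0,0,0.15,0.7],[0,0,0,0,0,0.4,0.7],[0,0,0,0,0,0.67,0.7],[0,0,0,0,0,0.67,0.7],[0,0,0,0,0,0.67,0.7]],
  ],
)

```text
time: 10.55
position: [580.7, 157.7, 149.9]
eef_rot: [0.585, 0.811, -0.0, -0.0]
force: [-0.9, -0.4, -0.0]
width: 59.8
grasp_force: 0.0
```

step_arm(
  steps=[
    [[0,0,0.11,-0.1,-0.04,0,0.7],[0,0,0.22,-0.2,-0.07,0,0.7],[0,0,0.33,-0.3,-0.1,0,0.7],[0,0,0.44,-0.4,-0.14,0,0.7],[0,0,0.55,-0.5,-0.17,0,0.7],[0,0,0.66,-0.54,-0.18,0,0.7],[0,0,0.77,-0.54,-0.18,0,0.7],[0,0,0.88,-0.54,-0.18,0,0.7],[0,0,1,-0.54,-0.18,0,0.7],[0,0,1,-0.54,-0.18,0,0.7]],
  ],
)

```text
time: 11.8
position: [499.5, 130.1, 149.2]
eef_rot: [-0.159, 0.987, 0.0, -0.001]
force: [-0.6, -0.2, -0.2]
width: 60.1
grasp_force: 0.0
```

```bash
python3 look.py w5
```

```text
11.8 [499.45852094 130.09553849 149.15621008] [-1.58700710e-01  9.87326227e-01  1.67408548e-04 -9.88642086e-04] 1.526729144866088
block [-2.6  3.1] [41.5 40.2] 0.2 1703 [577.8 159.7  80.4]
knob [-90.4  -0.4] [15.2 14.6] 87.6 244 [497.5 129.3  62. ]
mjaw [-51.1   0.1] [74.9 65.7] 41.1 1359 [534.7 142.1  40.8]
```

View pics/w5.png

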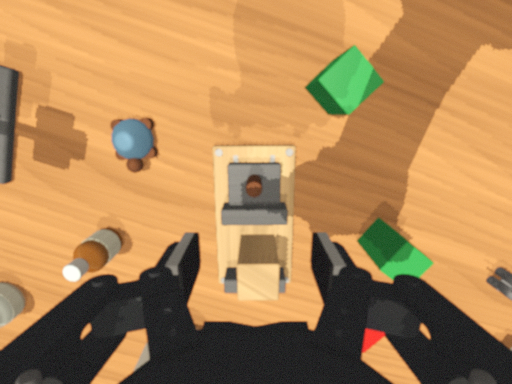

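step_arm(
  steps=[
    [[0,0,0,-0.003,0,-0.4,0.6],[0,0,0,-0.003,0,-0.74,0.6],[0,0,0,-0.003,0,-0.74,0.6],[0,0,0,-0.003,0,-0.74,0],[0,0,0,-0.003,0,-0.74,0],[0,0,0,-0.003,0,-0.74,0],[0,0,0,-0.003,0,-0.74,0],[0,0,0,-0.003,0,-0.74,0]],
  ],
)

```text
time: 12.85
position: [500.0, 130.5, 39.9]
eef_rot: [-0.159, 0.987, 0.0, 0.001]
force: [-1.3, 0.9, 9.0]
width: 0.2
grasp_force: 4.5
```

step_arm(
  steps=[
    [[0,0,0,0.03,0.01,0.01,0],[0,0,0,0.06,0.02,0.01,0],[0,0,0,0.09,0.03,0.01,0],[0,0,0,0.12,0.04,0.01,0],[0,0,0,0.14,0.047,0.01,0],[0,0,0,0.155,0.052,0.01,0],[0,0,0,0.16,0.053,0.01,0],[0,0,0,0.16,0.053,0.01,0]],
  ],
)

```text
time: 13.85
position: [523.5, 138.4, 40.7]
eef_rot: [-0.159, 0.987, 0.0, -0.0]
force: [-0.2, 0.1, -0.3]
width: 0.0
grasp_force: 0.0
```

step_arm(
  steps=[
    [[0,0,0,0,0,0.3,0],[0,0,0,0,0,0.73,0],[0,0,0,-0.1,-0.03,0.73,0.6],[0,0,0,-0.1,-0.03,0.73,0.6],[0,0,0,-0.1,-0.03,0.73,0.6]],
  ],
)

```text
time: 14.48
position: [508.2, 133.8, 149.2]
eef_rot: [-0.159, 0.987, -0.0, -0.001]
force: [0.1, 0.3, -1.2]
width: 50.9
grasp_force: 0.0
```

```bash
python3 look.py w6
```

```text
14.475 [508.2371232  133.78579414 149.24637993] [-1.59498796e-01  9.87197855e-01 -1.35531436e-04 -7.14973367e-04] 1.5266305295480873
block [-3.   3.1] [40.7 40.1] 0.5 1739 [577.8 159.9  80.4]
knob [-90.1  -0.4] [14.9 15. ] 43.7 247 [497.8 129.3  62. ]
mjaw [-51.4   0.2] [74.4 64.4] 40.7 1381 [534.8 142.4  40.8]
```

View pics/w6.png

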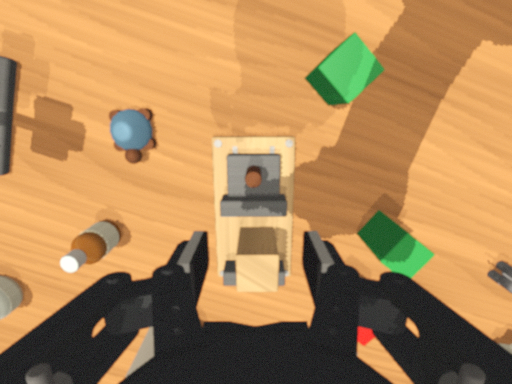

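```bash
python3 - <<'E'
from h import *
np.set_printoptions(suppress=True,precision=1)
s=bot.sense(); p=s["position"]; print(p,s["width"])
im,d,ci=shot("wrist"); W=world(d,ci); z=W[...,2]
c,sn=np.cos(np.deg2rad(18.5)),np.sin(np.deg2rad(18.5))
H=(W[...,:2]-p[:2])@np.array([[c,-sn],[sn,c]])
m=(z>110)&(np.abs(H[...,0])<40)
for sgn in(-1,1):
    q=np.c_[H,z][m&(np.sign(H[...,1])==sgn)] if 0 else np.column_stack([H[m],z[m]])[np.sign(H[m][:,1])==sgn]
    print(len(q),np.percentile(q[:,2],[0,1,5,20,50])-p[2])
    for lo in range(-30,60,10):
        k=q[(q[:,2]-p[2]>=lo)&(q[:,2]-p[2]<lo+10)]
        if len(k)>5: print(lo,len(k),np.percentile(k[:,0],[2,98]),np.percentile(k[:,1],[2,98]))
E
```

```text
[508.4 133.9 149.1] 50.84547726130199
21084 [ 25.6  36.5  56.2  81.9 101.8]
20 43 [-8.1  9.5] [-24.8 -24.5]
30 294 [-10.3  11.3] [-37.2 -24.4]
40 417 [-10.2  11.2] [-37.9 -24.5]
50 467 [-10.2  11. ] [-37.9 -24.5]
21512 [ 25.   36.9  57.2  82.  102.1]
20 41 [-8.1 10.1] [26.2 27. ]
30 289 [-10.1  11.1] [26.1 39.1]
40 400 [-10.   11.5] [26.1 39.6]
50 470 [-10.   11.3] [26.1 39.5]
```

The wrist depth shows the fingertips about 25 mm above the reported TCP at this opening, so they closed over the top of the knob. I'll go lower this time.

step_arm(
  steps=[
    [[0,0,0,-0.067,-0.025,-0.3,0.6],[0,0,0,-0.067,-0.025,-0.6,0.6],[0,0,0,-0.067,-0.025,-0.8,0.6],[0,0,0,-0.067,-0.025,-0.86,0.6],[0,0,0,-0.067,-0.025,-0.86,0.6],[0,0,0,-0.067,-0.025,-0.86,0],[0,0,0,-0.067,-0.025,-0.86,0],[0,0,0,-0.067,-0.025,-0.86,0],[0,0,0,-0.067,-0.025,-0.86,0],[0,0,0,-0.067,-0.025,-0.86,0]],
  ],
)

```text
time: 15.82
position: [499.7, 128.8, 22.4]
eef_rot: [-0.159, 0.987, -0.001, 0.001]
force: [1.5, -5.2, 4.5]
width: 14.6
grasp_force: 29.5
```

step_arm(
  steps=[
    [[0,0,0,0.03,0.01,0,0],[0,0,0,0.06,0.02,0,0],[0,0,0,0.09,0.03,0,0],[0,0,0,0.12,0.04,0,0],[0,0,0,0.14,0.047,0,0],[0,0,0,0.15,0.05,0,0],[0,0,0,0.16,0.053,0,0],[0,0,0,0.167,0.056,0,0],[0,0,0,0.167,0.056,0,0]],
  ],
)

```text
time: 16.95
position: [523.2, 136.7, 22.4]
eef_rot: [-0.159, 0.987, -0.001, -0.0]
force: [-2.7, -5.7, 7.8]
width: 14.6
grasp_force: 29.8
```

step_arm(
  steps=[
    [[0,0,0,0.007,0.002,0,0],[0,0,0,0.014,0.005,0,0],[0,0,0,0.02,0.007,0,0],[0,0,0,0.02,0.007,0,0]],
  ],
)

```text
time: 17.45
position: [523.1, 136.6, 22.3]
eef_rot: [-0.159, 0.987, -0.001, -0.003]
force: [-9.5, -7.7, 14.6]
width: 14.7
grasp_force: 30.5
```

step_arm(
  steps=[
    [[0,0,0,0.007,0.002,0,0.6],[0,0,0,0.007,0.002,0,0.6],[0,0,0,0.007,0.002,0,0.6],[0,0,0,0.007,0.002,0.4,0.6],[0,0,0,0.007,0.002,0.84,0.6],[0,0,0,0.007,0.002,0.84,0.6],[0,0,0,0.007,0.002,0.84,0.6]],
  ],
)

```text
time: 18.32
position: [527.7, 140.0, 147.4]
eef_rot: [-0.16, 0.987, 0.0, 0.001]
force: [0.2, 0.5, -0.6]
width: 51.3
grasp_force: 0.0
```

```bash
python3 look.py w7
```

```text
18.325 [527.7055165  140.04195261 147.40519541] [-1.59559116e-01  9.87188239e-01  1.39110491e-04  5.00926770e-04] 1.5280772984274933
block [0. 3.] [40.9 40.1] 0.4 1848 [580.6 160.7  80.5]
knob [-65.4  -0.4] [14.7 14.6] 44.6 247 [521.1 137.2  61.9]
mjaw [-45.8  -1.2] [54.3 69.3] 1.7 1301 [555.1 148.9  40.9]
```

step_arm(
  steps=[
    [[0,0,0,0,0,0.5,0.6],[0,0,0,0,0,1,1],[0,0,-0.1,0,-0.3,1,1],[0,0,-0.2,0,-0.6,1,1],[0,0,-0.3,0,-0.9,1,1],[0,0,-0.4,0,-1,1,1],[0,0,-0.5,0,-1,1,1]],
  ],
)

```text
time: 19.25
position: [527.0, -11.9, 295.3]
eef_rot: [0.234, 0.972, -0.001, -0.001]
force: [-0.1, -0.0, 0.1]
width: 85.6
grasp_force: 0.0
```

step_arm(
  steps=[
    [[0,0,-0.11,0,-0.3,0.1,1],[0,0,-0.22,0,-0.6,0.1,1],[0,0,-0.33,0,-0.9,0.1,1],[0,0,-0.44,0,-1,0.1,1],[0,0,-0.55,0,-1,0.1,1],[0,0,-0.66,0,-1,0.1,1],[0,0,-0.7,0,-1,0.1,1],[0,0,-0.7,0,-1,0.1,1]],
  ],
)

```text
time: 20.25
position: [527.3, -159.8, 310.4]
eef_rot: [0.705, 0.71, -0.001, -0.001]
force: [-0.5, 0.2, 0.4]
width: 85.3
grasp_force: 0.0
```

```bash
python3 - <<'E'
from h import *
np.set_printoptions(suppress=True,precision=1)
s=bot.sense(); print(s["time"],s["position"],s["eef_rot"],s["joint_pos"])
im,d,ci=shot("wrist"); save("w8.png",im); W=world(d,ci); np.savez("w8.npz",im=im,W=W)
E
```

```text
20.25 [ 527.3 -159.8  310.4] [ 0.7  0.7 -0.  -0. ] [-0.2  0.3  0.5  1.9 -0.2  1.   0.4]
```

View pics/w8.png

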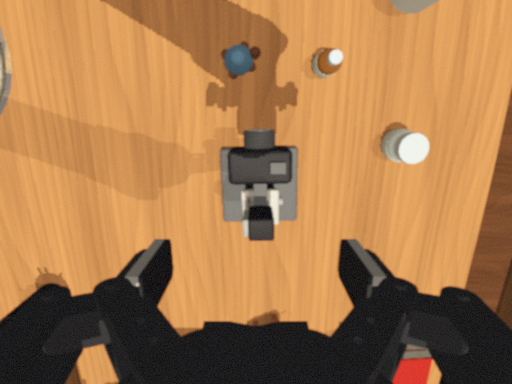

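The wrist view shows the grip head at px (261,222), the collar around (262,205), the foot at (260,183) and the camera at (260,163), all nearly aligned with the tool.

```bash
cat > st.py <<'E'
from h import *
np.set_printoptions(suppress=True,precision=1)
def go(W):
    z=W[...,2]; near=(np.abs(W[...,0]-530)<85)&(np.abs(W[...,1]+190)<110)
    def rep(n,m):
        m=cv2.morphologyEx(m.astype(np.uint8),cv2.MORPH_OPEN,np.ones((3,3)))
        N,l,st,_=cv2.connectedComponentsWithStats(m); k=1+np.argmax(st[1:,4]); q=W[l==k]
        c,s,a=cv2.minAreaRect(q[:,:2].astype(np.float32)); print(n,np.round(c,1),np.round(s,1),round(a,1),len(q),np.median(q,0),np.percentile(q[:,:2],[2,98],axis=0).round(1).tolist())
    rep("headtop",near&(z>195)&(z<215)&(W[...,1]<-175)); rep("head",near&(z>165)&(z<215)&(W[...,1]<-175)); rep("cam",near&(z>180)&(z<215)&(W[...,1]>-175))
    rep("collar",near&(z>122)&(z<138)); rep("foot",near&(z>9)&(z<20)); rep("button",near&(z>150)&(z<194)&(W[...,1]<-190)&(W[...,0]<530))
E
python3 -c "
from st import *
go(np.load('w8.npz')['W'])"
```

```text
headtop [ 532.1 -207. ] [32.3 26. ] 0.8 676 [ 533.2 -205.4  201.6] [[517.2, -218.8], [547.9, -194.3]]
head [ 531.4 -207. ] [34.  26.1] 1.5 978 [ 532.1 -200.6  200.9] [[515.1, -218.6], [547.3, -193.9]]
cam [ 532.7 -131.8] [53.7 66.2] 89.8 2765 [ 532.4 -135.2  195.4] [[501.9, -157.1], [563.2, -106.7]]
collar [ 550.5 -206.8] [14.6 48.2] 1.7 288 [ 552.7 -197.6  128.8] [[543.0, -228.4], [558.0, -182.9]]
foot [ 490.  -208.6] [ 40.5 129.5] 1.4 1012 [ 482.4 -224.    12.9] [[470.3, -270.2], [504.8, -147.3]]
button [ 521.5 -195.1] [16.6  5.9] 14.4 149 [ 523.2 -195.   175.5] [[514.8, -198.6], [528.9, -191.9]]
```

step_arm(
  steps=[
    [[0,0,0.01,0.03,-0.317,0,1],[0,0,0.01,0.03,-0.317,-0.3,1],[0,0,0.01,0.03,-0.317,-0.6,1],[0,0,0.01,0.03,-0.317,-0.7,1],[0,0,0.01,0.03,-0.317,-0.7,1]],
  ],
)

```text
time: 20.92
position: [531.9, -207.7, 206.7]
eef_rot: [0.699, 0.715, -0.001, -0.001]
force: [-0.7, 0.4, -0.2]
width: 85.5
grasp_force: 0.0
```

```bash
python3 - <<'E'
from st import *
s=bot.sense(); p=s["position"]; print(s["time"],p,s["eef_rot"],s["force"])
im,d,ci=shot("wrist"); W=world(d,ci); go(W)
z=W[...,2]-p[2]; D=W-p
for sg in(-1,1):
    m=(np.abs(D[...,1])<15)&(sg*D[...,0]>30)&(sg*D[...,0]<60)&(D[...,2]>5); q=D[m]; print(len(q),q[:,2].min(),np.percentile(q[:,2],2),np.percentile(q[:,0],[2,98]),np.percentile(q[:,1],[2,98]))
E
```

```text
20.925 [ 531.9 -207.7  206.7] [ 0.7  0.7 -0.  -0. ] [-0.7  0.4 -0.2]
headtop [ 531.6 -207. ] [33.2 25.9] 1.4 1767 [ 532.8 -205.8  201.6] [[516.5, -218.7], [547.4, -194.3]]
head [ 531.3 -206.9] [33.9 25.9] 0.9 2380 [ 532.1 -201.9  201.1] [[515.2, -218.4], [547.2, -194.0]]
cam [ 531.8 -132. ] [65.7 54.8] 2.4 7423 [ 531.8 -136.7  195.5] [[501.9, -157.8], [562.4, -107.4]]
collar [ 550.6 -206.3] [15.  47.3] 2.4 547 [ 552.7 -196.2  128.9] [[542.8, -227.3], [558.4, -182.9]]
foot [ 494.7 -227.6] [91.9 50.7] 89.8 1615 [ 486.8 -218.    12.9] [[471.0, -269.6], [512.6, -183.6]]
button [ 522.  -194.9] [17.1  4.9] 16.5 311 [ 523.6 -194.8  176.7] [[515.0, -198.3], [529.8, -191.8]]
7637 36.188564177033754 41.86225208874109 [-59.8 -36.6] [-9.5 13.3]
5642 35.60147865555541 40.903603944797595 [37.8 59.9] [-7.  14.8]
```

step_arm(
  steps=[
    [[0,0,0,0,0.003,-0.3,1],[0,0,0,0,0.003,-0.447,1],[0,0,0,0,0.003,-0.447,1],[0,0,0,0,0.003,-0.447,0],[0,0,0,0,0.003,-0.447,0],[0,0,0,0,0.003,-0.447,0],[0,0,0,0,0.003,-0.447,0],[0,0,0,0,0.003,-0.447,0],[0,0,0,0,0.003,-0.447,0],[0,0,0,0,0.003,-0.447,0]],
  ],
  grip_force=28,
)

```text
time: 22.22
position: [533.4, -207.3, 141.2]
eef_rot: [0.699, 0.715, 0.001, 0.001]
force: [0.4, -0.0, 6.0]
width: 27.7
grasp_force: 36.5
```

step_arm(
  steps=[
    [[0,0,0,0,0,0.06,0],[0,0,0,0,0,0.14,0],[0,0,0,0,0,0.22,0],[0,0,0,0,0,0.3,0],[0,0,0,0,0,0.38,0],[0,0,0,0,0,0.46,0],[0,0,0,0,0,0.54,0],[0,0,0,0,0,0.6,0],[0,0,0,0,0,0.64,0],[0,0,0,0,0,0.66,0],[0,0,0,0,0,0.68,0],[0,0,0,0,0,0.68,0]],
  ],
)

```text
time: 23.72
position: [533.2, -207.3, 241.3]
eef_rot: [0.699, 0.715, -0.0, 0.001]
force: [8.7, -4.0, -15.7]
width: 28.0
grasp_force: 34.6
```

step_arm(
  steps=[
    [[0,0,0,0,0,0,0],[0,0,0,0,0,0,0]],
  ],
)

```text
time: 23.98
position: [533.2, -207.3, 241.3]
eef_rot: [0.699, 0.715, -0.0, 0.001]
force: [9.2, -2.7, -16.4]
width: 27.3
grasp_force: 34.6
```

```bash
python3 - <<'E'
from h import *
s=bot.sense(); print(s["time"],s["position"],s["force"],s["width"])
im,d,ci=shot("scene"); W=world(d,ci); save("fin.png",cv2.resize(im[130:260,150:360],None,fx=3.8,fy=3.8,interpolation=cv2.INTER_CUBIC))
W0=np.load("scene0.npz")["W"]
for w in(W0,W):
    m=(np.abs(w[...,0]-532)<40)&(np.abs(w[...,1]+135)<28)&(w[...,2]>100); print("cam top z",np.percentile(w[m][:,2],[50,95,98]))
    q=w[(np.hypot(w[...,0]-583.7,w[...,1]-158.6)<32)&(w[...,2]>70)&(w[...,2]<95)]; print("block",q.mean(0),len(q))
E
```

```text
23.975 [ 533.19292902 -207.31377187  241.33730568] [  9.1943334   -2.72746193 -16.35519606] 27.315117733281824
cam top z [191.37810337 199.58440526 202.10619999]
block [589.66979818 156.68349593  80.14955208] 138
cam top z [602.27281195 664.73009037 669.17972185]
block [587.9543179  159.11904489  80.00951126] 138
```

View pics/fin.png

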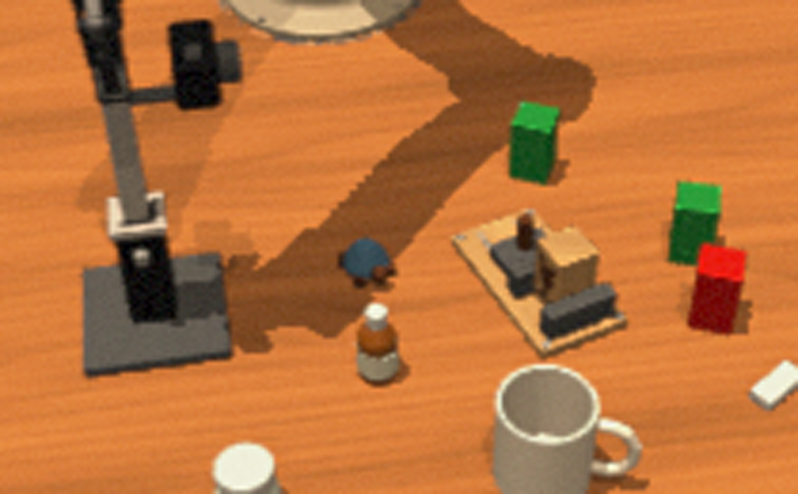

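The picture shows the mast fully extended with the camera raised to (195,60). The block at (567,265) is seated with its inlaid face on the open side at (548,275), the jaw is snug against it, and the other things are undisturbed. Handing in.

```bash
python3 -c "
from rig import bot
print(bot.close_job())"
```

```text
the job is handed in; nothing more can be done
None
```

The job is handed in: the block is turned a quarter turn and standing snug between the jaws, and the gripper is holding the mast up at its top stop; the hand-in gave no verdict.

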